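# Get the media pump ready and switch on its prime

## Task

Swing the pump's spout round until its outlet is over the middle of the waste beaker's mouth, leaving the beaker where it stands. Then lift the sprung red guard on the pump, flip the prime toggle under it to on (away from the lifting lip, towards the guard's hinge), and let the guard drop shut. Never switch on with the outlet anywhere but over the beaker, and do not disturb the plates, dish, jar, tubes, tip box or spray bottle.

Things in the scene. Friction and masses are not known exactly. Their poses are not given: they have to be found in the camera images.
- pump: Benchtop media pump, fixed. White housing 200 (x) by 300 (y) by 160 mm high, flat top deck. Origin: centre of its footprint on the tray; -x is its front (robot side), z up. Guarded switch at y = -80 mm, by the deck's front edge (front face at x = -100). Spout post at x = -30, y = 100. On its +y side a pump head and a media bottle 100 wide, 212 high at x = 45, y = 262, with a pipe up to 245 mm.
- spout (a joint): Swivel of the spout about a vertical axis at x = -30, y = 100 mm in the pump's frame. rad; 0 points straight out of the pump's front (-x), positive is anticlockwise from above (outlet goes to the pump's -y); range -0.65 to 0.65. A 12 mm steel tube runs level at 210 mm above the tray and turns down at its end, 170 mm out. Light friction (0.6 N at the handle); stays where left.
- spout_knob (a point): Centre of the top of the spout's black upright handle, a round grip 20 mm across that stands 38 mm up from the spout tube and can be pinched from above; top 254 mm above the tray, 135 mm from the swivel axis. It turns with the spout.
- outlet (a point): Centre of the spout's outlet, a white 15 mm nozzle pointing down, 125 mm above the tray and 170 mm from the swivel axis, on the same radius as the handle. It turns with the spout.
- guard (a joint): Sprung guard over the prime toggle, rad; 0 shut, positive opens (lip rises, then goes over to the pump's +x), up to 1.75. A spring shuts it from any angle (0.8 N at the lip when shut, 1.4 N at 1 rad): it stays open only while held up, e.g. by fingers reaching in under it. Clear red dome 62 long (x), 70 wide (y), 52 mm high, 3 mm walls, open only underneath, 64 wide inside. Hinge at its rear foot.
- guard_hinge (a point): Middle of the guard's hinge axis, fixed on the pump at x = -42, y = -80 mm in its frame, 164 mm above the tray (4 mm above the deck). The axis runs along the pump's y.
- guard_lip (a point): Middle of the free front edge of the guard's lifting lip, on its underside, 72 mm from the hinge. The lip is a red tongue 46 mm wide, 4 mm thick, standing out 10 mm from the foot of the dome's front wall; shut, its underside is 164 mm above the tray, level with the hinge, and it overhangs the pump's front face by 14 mm with free space below. It turns with the guard.
- toggle (a joint): Prime toggle under the guard, rad; 0 is off (leaning 0.28 rad to the pump's -x, the lip side), 0.56 is on (leaning 0.28 rad to +x, the hinge side). It snaps over at 0.28 and stays at either end; about 1.5 N at its tip moves it.
- toggle_tip (a point): Tip of the steel toggle bat, 38 mm from its pivot, 12 mm thick near the tip, 8 at the foot. The pivot is 32 mm from the guard's hinge towards the lip, 164 mm above the tray; off, the tip is 200 mm above the tray and 43 mm in front of the hinge; on, 21 mm. Round its foot a steel nut 22 mm across, top 169 mm above the tray, on a flat plate at 162 mm.
- beaker: Waste beaker: clear glass, 69 mm wide (rim 74), 94 mm high, with a red tape band; loose, about 130 g, on the tray in front of the pump under the spout's sweep, left or right of the spout's first position, with the stack of plates on the other side. Origin: centre of its foot.
- beaker_rim (a point): Centre of the beaker's mouth, 94 mm above its foot; the opening is 68 mm across.
- plates: Stack of five poured agar plates, 90 mm across and 75 mm high, loose; origin at the centre of its foot. To be left alone.
- dish: Single agar plate 90 mm across, 15 mm high, loose, in front of the pump to the right; origin at the centre of its foot. To be left alone.
- tip_box: Orange pipette tip box with clear lid, 90 by 128 by 86 mm high, loose; origin at the centre of its foot. To be left alone.
- tube_rack: Blue rack of microtubes, 92 by 200 by 45 mm high, loose; origin at the centre of its foot. To be left alone.
- jar: Glass jar of pipette tips with a brown lid, 90 mm wide, 166 mm high, loose; origin at the centre of its foot. To be left alone.
- spray: White spray bottle with a blue head, 72 mm wide, 196 mm high, loose; origin at the centre of its foot. To be left alone.
Mind the look-alikes: they are no part of the job. What is shaped like the beaker but purple is not meant.

How it is judged:
By the outcome, as a careful person would: the job done as asked, in the order asked, and still so for the second after the job is handed in, with the robot touching nothing.
It also fails if it takes over 45 s, if anything falls off the work surface, if the arm or the gripper's body presses on something with over 40 N, if the wrist force passes 120 N, or if a joint passes its speed limit or range.

## Robot

A 6-joint arm with a two-finger parallel gripper is mounted at the origin on the work surface. World frame = base frame: x ahead of the robot, y to its left, z up, the work surface at z = 0. Lengths are in m, angles in degrees, forces in N, time in s.
With the tool pointing down it reaches from about 0.325 to 0.85 m from the base axis. Payload 15.5 kg.
Tool frame: the origin (TCP) lies at the very end of the fingers, on their centre line; the grasp point (between the pads) lies arm.grip_depth behind it (arm.grip_depth is the distance from the TCP to the grasp point, in m); z points along the fingers, y is the direction in which the jaws open and shut (so a half turn about z gives the same grasp; the last joint's range is limited). The gripper opens to 91 mm and grips with 3 to 60 N. Pads are 32 mm wide; open, the fingers measure 118 mm over their backs; the gripper's body (76 mm by 178 mm) begins 60 mm behind the grasp point.
Start: joints at [71.591, 28.281, 77.091, -0, 74.628, -5.472], TCP at [0.14, 0.609, 0.214] pointing down, gripper open.
Joint ranges: [-166.48, 166.48], [-47.26, 123.95], [12.59, 153.08], [-70.14, 250.14], [6.76, 159.57], [-176.63, 176.63]. Speed limits (degrees/s): [108.29, 108.29, 147.25, 172.46, 172.46, 172.46].

## Interface

Orientations are given as a 3x3 rotation matrix whose columns are the frame's x, y, z axes.
In Python, from rig import arm gives the robot as it stands. Calls block until the motion is done:
- arm.move_to(position, orientation): joint-space move of the TCP to a pose.
- arm.move_l(position, orientation=None, feed=0.15): straight line of the TCP; orientation=None keeps the orientation; feed is the mean speed in m/s.
- arm.move_joints(angles): joint-space move.
- arm.grip(opening): finger opening in m; the grip force is fixed at half the most; returns when the fingers have stopped.
- arm.sleep(seconds).
- arm.solve_ik(position, orientation): joint angles nearest the present ones, or None.
- arm.snapshot(name): name is "scene" or "top" or "wrist"; returns the picture (480x640x3 uint8, red, green, blue); there is no depth.
- arm.get_calibration(name): a dict with "intrinsics" (3x3 intrinsics, pixels), "cam_to_world" (4x4, takes a point from camera to world coordinates). Camera axes: x right, y down, z forward; pixel columns grow to the right and rows downward; lengths in m; the calibration is good to about 2 mm. A picture is of the moment at which its call begins: read the wrist's pose just before it. get_calibration takes no time and is no camera call; for the wrist camera it gives the pose at the moment of the call.
A pose or a line that the arm cannot do raises arm.Unreachable and nothing moves.
- arm.sign_off(): hands the job in, once; it reports no verdict.
Readings, each from a call of its own:
- arm.current_t(): time.
- arm.current_joint_positions(): joint angles.
- arm.current_dq(): joint speeds.
- arm.current_tau(): joint torques, N m.
- arm.current_ee_pos(): TCP position.
- arm.current_tool_rot(): TCP orientation.
- arm.current_force(): force on the tool from outside, world axes, zero at the start.
- arm.current_torque(): the same for the moment, N m.
- arm.current_width(): finger opening in m.
Only numpy, scipy, OpenCV 4.12 (cv2) and the standard library are available. Lean on these libraries where they do the work, as an engineer would, in place of code of your own. Each camera call takes 0.05 s, during which the arm holds its last target.

## Working session

There is one attempt and no reset: what is moved stays moved. The work goes in short steps, each a Python script; the robot and the scene stay as the last script left them, time stands still between calls to the robot, and variables do not carry over. Pictures are saved under pics/ and viewed, and the job is handed in when it is done.

```bash
mkdir -p pics; ls; python3 - <<'E'
from rig import arm
import cv2, numpy as np
np.set_printoptions(precision=4,suppress=True)
for n in ["scene","top","wrist"]:
    c=arm.get_calibration(n); print(n,c["intrinsics"].tolist(),c["cam_to_world"])
    im=arm.snapshot(n); cv2.imwrite(f"pics/{n}0.png",im[:,:,::-1])
print(arm.current_t(),arm.grip_depth,arm.current_width(),arm.current_tool_rot(),arm.current_force())
E
```

```text
pics
scene [[549.8203492570851, 0.0, 323.24156830893264], [0.0, 549.8203492570851, 245.17031412366023], [0.0, 0.0, 1.0]] [[-0.9318  0.2798 -0.2312  0.8486]
 [ 0.3625  0.684  -0.6331  0.9035]
 [-0.019  -0.6737 -0.7387  1.202 ]
 [ 0.      0.      0.      1.    ]]
top [[565.5267609717977, 0.0, 312.47937560943035], [0.0, 565.5267609717977, 243.520543459944], [0.0, 0.0, 1.0]] [[ 0.0137 -0.9826  0.1852  0.2163]
 [-0.9999 -0.0125  0.0077  0.0135]
 [-0.0052 -0.1852 -0.9827  1.8135]
 [ 0.      0.      0.      1.    ]]
wrist [[399.692551596742, 0.0, 322.94550042202656], [0.0, 399.692551596742, 234.4442085941322], [0.0, 0.0, 1.0]] [[ 0.2236  0.9401  0.2574  0.0668]
 [ 0.9747 -0.2156 -0.0595  0.625 ]
 [-0.0004  0.2641 -0.9645  0.3839]
 [ 0.      0.      0.      1.    ]]
0.15 0.0188 0.09132567786009879 [[-0.9746  0.2239 -0.0003]
 [ 0.2239  0.9746 -0.001 ]
 [ 0.0001 -0.001  -1.    ]] [-0.3792  0.268   0.4585]
```

View pics/scene0.png

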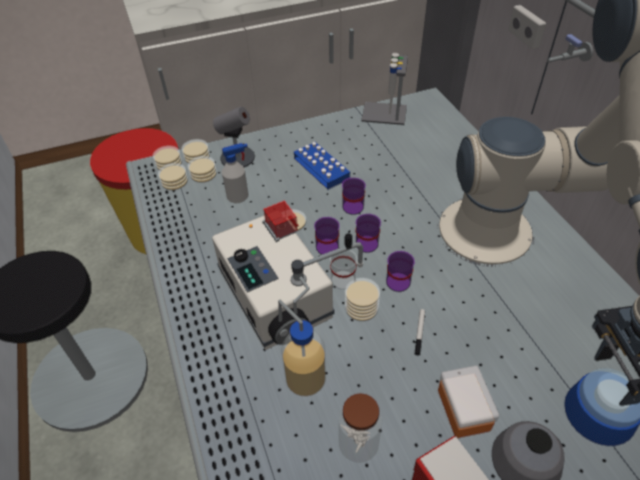

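View pics/top0.png

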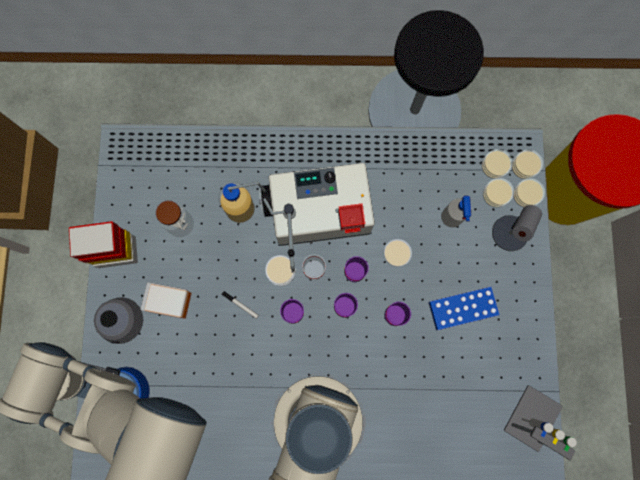

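View pics/wrist0.png

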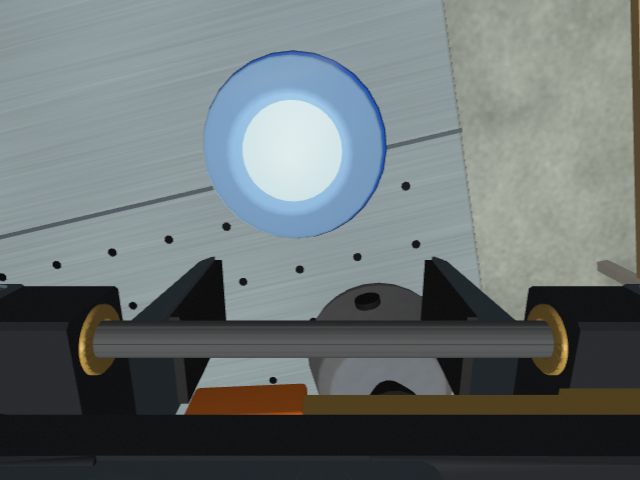

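```bash
python3 - <<'E'
import cv2
t=cv2.imread("pics/top0.png"); cv2.imwrite("pics/topc.png",cv2.resize(t[155:295,240:420],None,fx=4.3,fy=4.3,interpolation=cv2.INTER_CUBIC))
t=cv2.imread("pics/scene0.png"); cv2.imwrite("pics/scenec.png",cv2.resize(t[170:350,200:420],None,fx=3.3,fy=3.3,interpolation=cv2.INTER_CUBIC))
E
```

```text
(no output)
```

View pics/topc.png

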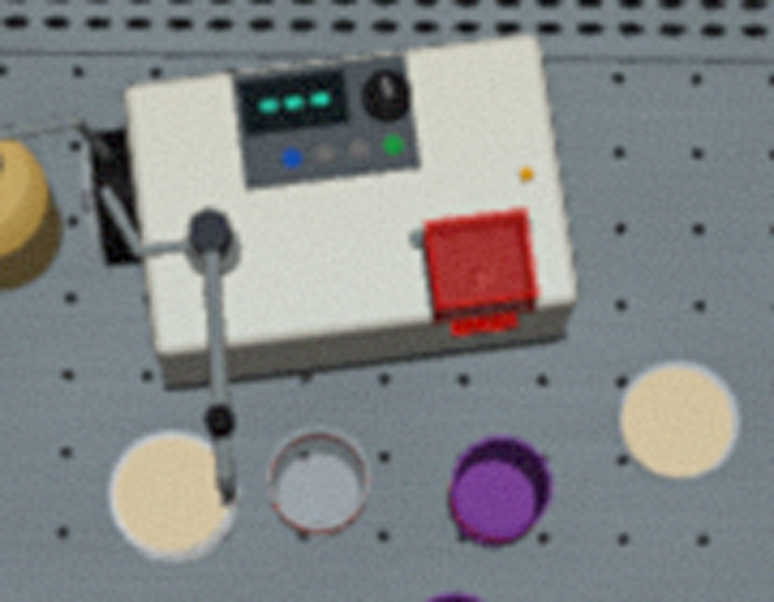

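View pics/scenec.png

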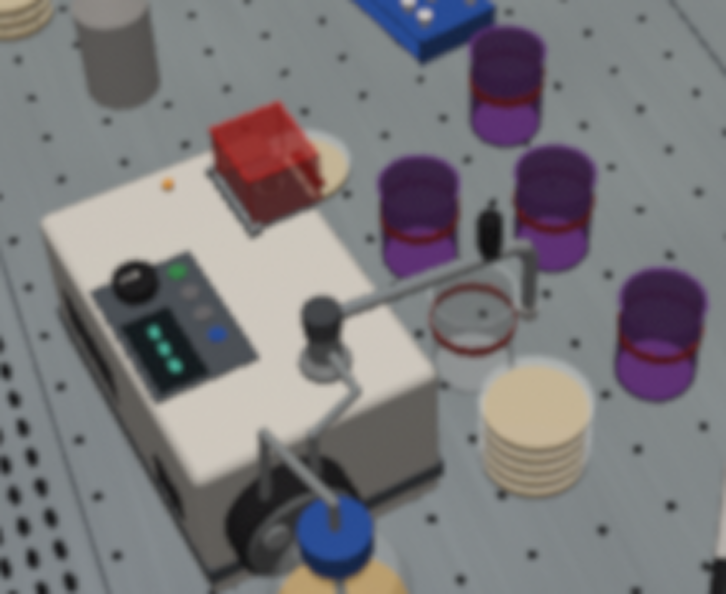

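```bash
cat > h.py <<'E'
import numpy as np, cv2
from scipy.optimize import least_squares
np.set_printoptions(precision=4,suppress=True)
CAL={"scene":(np.array([[549.8203492570851,0,323.24156830893264],[0,549.8203492570851,245.17031412366023],[0,0,1]]),None)}
def proj(cal,P):
    K=cal["intrinsics"];T=np.linalg.inv(cal["cam_to_world"])
    p=(T[:3,:3]@np.atleast_2d(P).T).T+T[:3,3]; q=(K@p.T).T
    return q[:,:2]/q[:,2:]
def back(cal,uv,z):
    K=cal["intrinsics"];T=cal["cam_to_world"]
    d=T[:3,:3]@np.linalg.solve(np.array(K,float),np.array([uv[0],uv[1],1.0])); o=T[:3,3]
    return o+d*(z-o[2])/d[2]
def Rz(a): return np.array([[np.cos(a),-np.sin(a),0],[np.sin(a),np.cos(a),0],[0,0,1]])
E
cat > fit.py <<'E'
from rig import arm
from h import *
ct=arm.get_calibration("top"); cs=arm.get_calibration("scene")
tp=lambda u,v:(240+(u+.5)/4.3-.5,155+(v+.5)/4.3-.5); sp=lambda u,v:(200+(u+.5)/3.3-.5,170+(v+.5)/3.3-.5)
# local pts
obs=[(ct,(100,150,160),tp(125,88)),(ct,(100,-150,160),tp(539,36)),(ct,(-100,-150,160),tp(576,300)),(ct,(-100,150,160),tp(160,352)),
(cs,(100,150,160),sp(196,484)),(cs,(-100,150,160),sp(438,374)),(cs,(100,-150,160),sp(42,220))]
def res(p):
    R=Rz(p[2]);r=[]
    for c,l,uv in obs:
        r+=list(proj(c,R@(np.array(l)/1000)+[p[0],p[1],p[3]])[0]-uv)
    return r
s=least_squares(res,[0.6,0,0,0]); print(s.x,np.degrees(s.x[2])); print(np.array(s.fun).reshape(-1,2))
x,y,a,z0=s.x
loc=lambda P:Rz(-a)@(P-np.array([x,y,z0]))
for nm,uv,z in [("knob",tp(220,418),.254),("outlet",tp(228,495),.125),("axis",tp(210,228),.225),("lip",tp(486,327),.166)]:
    P=back(ct,uv,z+z0); print(nm,P,loc(P)*1000)
P=back(cs,sp(490,215),.254+z0);print("knob s",P,loc(P)*1000)
for n,uv in [("beaker",(319,483)),("purple",(500,490)),("plates",(173,495))]:
    P=back(ct,tp(*uv),(0.094 if n!="plates" else .075)+z0); print(n,P,loc(P)*1000)
P=back(ct,tp(680,421),.015+z0);print("dish",P,loc(P)*1000)
E
python3 fit.py
```

```text
[ 0.6632  0.0014  0.1388 -0.0005] 7.954957057253188
[[-0.3246 -0.9806]
 [ 0.88   -0.7942]
 [ 1.7776  1.1945]
 [-1.063   1.4718]
 [-0.4751  1.3289]
 [ 1.6205  0.3863]
 [-1.6259 -0.7169]]
knob [0.4858 0.0861 0.2535] [-164.0342  108.4138  254.    ]
outlet [0.4534 0.0853 0.1245] [-196.2197  112.1573  125.    ]
axis [0.6205 0.0969 0.2245] [-29.1424 100.457  225.    ]
lip [ 0.5673 -0.0927  0.1655] [-108.0649  -79.9099  166.    ]
knob s [0.4849 0.0819 0.2535] [-165.4809  104.4386  254.    ]
beaker [0.4672 0.0218 0.0935] [-191.3      47.3466   94.    ]
purple [ 0.4639 -0.1074  0.0935] [-212.5155  -80.1509   94.    ]
plates [0.4599 0.1271 0.0745] [-183.9914  152.6769   75.    ]
dish [ 0.5292 -0.2479  0.0145] [-167.2351 -228.3554   15.    ]
```

The meant beaker is the clear one with the red band, at top-view px (314,266). It is the only one with glass you can see through. The beakers at (356,269), (345,305), (397,313) and (292,311) are purple, so I rule them out. The enlarged crop confirms this. Next I'll take a close look with the wrist camera.

```bash
python3 - <<'E'
from rig import arm
from h import *
R=np.array([[-1,0,0],[0,1,0],[0,0,-1.]])
a=0.1388
f=np.array([np.cos(a),np.sin(a),0]);l=np.array([-np.sin(a),np.cos(a),0]);u=np.array([0,0,1.])
def Rt(th): 
    z=f*np.cos(th)-u*np.sin(th); return np.column_stack([np.cross(l,z),l,z])
C=np.array([.6632,.0014,0])
for th in (20,30,40,45,50):
  for s,h in [(75,-20),(30,30)]:
    P=C+Rz(a)@np.array([-.042-s/1e3,-.080,.164+h/1e3]); print(th,s,h,P,arm.solve_ik(P,Rt(np.radians(th))))
p=arm.current_ee_pos()
arm.move_l([p[0],p[1],.38],feed=.3); print(arm.current_t())
arm.move_to([.52,.02,.40],R); print(arm.current_t(),arm.current_ee_pos(),arm.current_joint_positions())
np.save("w1cal.npy",arm.get_calibration("wrist"),allow_pickle=True)
im=arm.snapshot("wrist"); cv2.imwrite("pics/w1.png",im[:,:,::-1])
E
```

```text
20 75 -20 [ 0.5584 -0.094   0.144 ] [-44.0679  55.4198 142.1941 131.4713  81.3151  76.0375]
20 30 30 [ 0.603  -0.0878  0.194 ] [-37.1874  41.1916 135.1859 133.8515  67.467   92.7792]
30 75 -20 [ 0.5584 -0.094   0.144 ] [-39.8973  40.8543 137.4752 131.4145  58.8869  91.4465]
30 30 30 [ 0.603  -0.0878  0.194 ] [-33.8907  30.3017 129.6772 126.9776  46.3172 108.4102]
40 75 -20 [ 0.5584 -0.094   0.144 ] [-35.0759  30.1745 130.8424 121.5094  37.8156 111.2246]
40 30 30 [ 0.603  -0.0878  0.194 ] [-30.0483  23.2075 122.7006 106.4889  29.4631 134.5569]
45 75 -20 [ 0.5584 -0.094   0.144 ] [-32.6149  26.5955 127.1357 110.1477  29.3299 125.9873]
45 30 30 [ 0.603  -0.0878  0.194 ] [-28.0697  21.0725 118.8793  87.6337  24.5952 155.3915]
50 75 -20 [ 0.5584 -0.094   0.144 ] [-30.202   24.0872 123.27    91.7904  23.4094 147.0081]
50 30 30 [ 0.603  -0.0878  0.194 ] None
0.85
3.3333 [0.52   0.0206 0.4   ] [ -4.3132  12.0504  73.483    0.0098  94.467  -94.353 ]
```

View pics/w1.png

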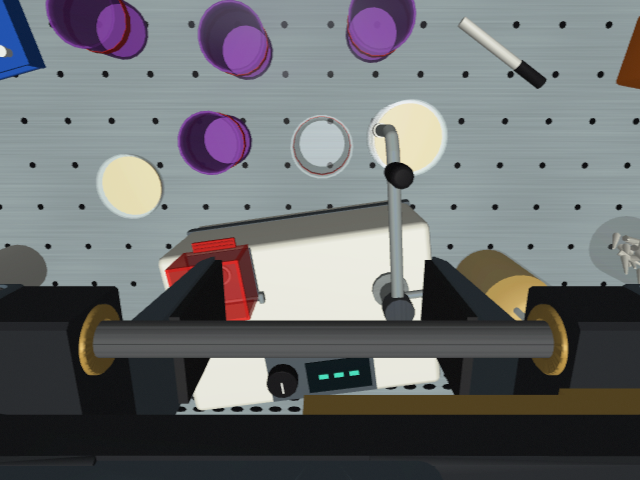

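```bash
python3 - <<'E'
import cv2
t=cv2.imread("pics/w1.png"); cv2.imwrite("pics/w1c.png",cv2.resize(t[95:325,150:450],None,fx=2.6,fy=2.6,interpolation=cv2.INTER_CUBIC))
E
```

```text
(no output)
```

View pics/w1c.png

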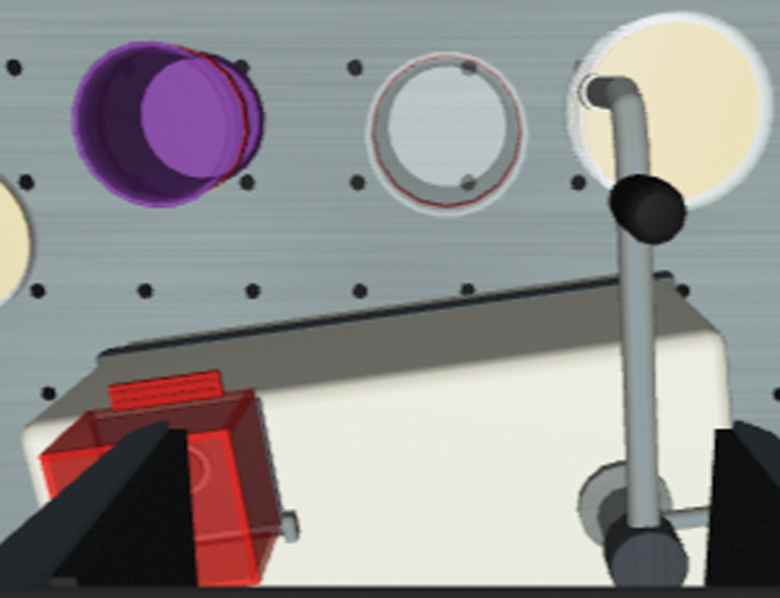

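```bash
cat > fit2.py <<'E'
from h import *
cw=np.load("w1cal.npy",allow_pickle=True).item()
from rig import arm
ct=arm.get_calibration("top"); cs=arm.get_calibration("scene")
tp=lambda u,v:(240+(u+.5)/4.3-.5,155+(v+.5)/4.3-.5); sp=lambda u,v:(200+(u+.5)/3.3-.5,170+(v+.5)/3.3-.5)
wp=lambda u,v:(150+(u+.5)/2.6-.5,95+(v+.5)/2.6-.5)
obs=[(ct,(100,150,160),tp(125,88)),(ct,(100,-150,160),tp(539,36)),(ct,(-100,-150,160),tp(576,300)),(ct,(-100,150,160),tp(160,352)),
(cs,(100,150,160),sp(196,484)),(cs,(-100,150,160),sp(438,374)),(cs,(100,-150,160),sp(42,220)),
(cw,(-100,150,160),wp(725,333)),(cw,(-100,-150,160),wp(22,429)),(cw,(-114,-57,166),wp(220,371)),(cw,(-114,-103,166),wp(109,387))]
def res(p):
    R=Rz(p[2]);r=[]
    for c,l,uv in obs:
        w=1 if c is not cw else 1.0
        r+=list(w*(proj(c,R@(np.array(l)/1000)+[p[0],p[1],0])[0]-uv))
    return r
s=least_squares(res,[0.6,0,0],loss="soft_l1"); print(s.x); print(np.array(s.fun).reshape(-1,2))
x,y,a=s.x; np.save("pump.npy",s.x)
loc=lambda P:Rz(-a)@(P-np.array([x,y,0]))
for nm,uv,z in [("knob",wp(656,211),.254),("outlet",wp(591,92),.125),("rim",wp(446,134),.094),("lip",wp(164.5,379),.166),("purple",wp(166,124),.094)]:
    P=back(cw,uv,z); L=loc(P)*1000; print(nm,P,L, "ang",-np.arctan2(L[1]-100,-L[0]-30),np.hypot(L[1]-100,L[0]+30))
E
python3 fit2.py
```

```text
[0.6641 0.     0.1422]
[[ 0.0308 -1.1364]
 [ 1.2116 -1.2657]
 [ 2.3407  0.6942]
 [-0.4736  1.3012]
 [-0.7829  0.8763]
 [ 1.1733 -0.2275]
 [-2.2482 -0.9577]
 [ 2.4444 -0.7365]
 [-4.078   0.3183]
 [ 0.3375  0.166 ]
 [ 0.2245 -0.0719]]
knob [0.4838 0.0825 0.254 ] [-166.8363  107.1994  254.    ] ang -0.05256461464335434 137.02557574753686
outlet [0.4504 0.0785 0.125 ] [-200.4557  107.9631  125.    ] ang -0.04668245457931659 170.64158619974458
rim [0.4691 0.0182 0.094 ] [-190.5318   45.6824   94.    ] ang 0.3262681296710306 169.47232359691736
lip [ 0.5626 -0.0956  0.166 ] [-114.0923  -80.2364  166.    ] ang 1.1342513421388798 198.88854942782044
purple [ 0.4648 -0.1069  0.094 ] [-212.4817  -77.6128   94.    ] ang 0.7718779412288866 254.64854552441602
```

```bash
python3 - <<'E'
from rig import arm
from h import *
x,y,a=np.load("pump.npy"); C=np.array([x,y,0])
def knob(ang,z,r=.135): return C+Rz(a)@np.array([-.030-r*np.cos(ang),.100-r*np.sin(ang),z])
def Rd(b): return np.column_stack([[-np.cos(b),-np.sin(b),0],[-np.sin(b),np.cos(b),0],[0,0,-1]])
R=Rd(a+.0)
print(knob(-.05,.254), Rd(a))
k=knob(-.05,.254); 
arm.move_to([k[0],k[1],.30],R)
arm.grip(.06)
arm.move_l([k[0],k[1],.228],R,feed=.12)
print(arm.current_t(),arm.current_ee_pos(),arm.current_force())
w=arm.grip(0.0); print(w,arm.current_width(),arm.current_t(),arm.current_force())
for ang in np.linspace(-.05,.326,6)[1:]:
    p=knob(ang,.228); arm.move_l(p,Rd(a+ang*.8),feed=.08)
    print(arm.current_t(),arm.current_ee_pos()-p,arm.current_force(),arm.current_width())
arm.grip(.06)
arm.move_l([p[0],p[1],.285],feed=.15)
np.save("w2cal.npy",arm.get_calibration("wrist"),allow_pickle=True)
im=arm.snapshot("wrist"); cv2.imwrite("pics/w2.png",im[:,:,::-1])
im=arm.snapshot("scene"); cv2.imwrite("pics/s2.png",cv2.resize(im[170:350,200:420,::-1],None,fx=3.3,fy=3.3,interpolation=cv2.INTER_CUBIC))
print(arm.current_t())
E
```

```text
[0.4858 0.0823 0.254 ] [[-0.9899 -0.1417  0.    ]
 [-0.1417  0.9899  0.    ]
 [ 0.      0.     -1.    ]]
5.3417 [0.4862 0.0824 0.2285] [ 0.0183 -0.0867  0.7385]
False 0.01897175932833253 6.05 [-0.928   0.0911  2.2826]
6.325 [-0.0003 -0.      0.    ] [-5.009   1.1983  5.5599] 0.019084443248868287
6.6 [-0.0003  0.0001  0.    ] [-4.8404  0.6585  5.8813] 0.01877898651411793
6.875 [-0.0001  0.0002  0.    ] [-3.2011  0.8834  5.7941] 0.019022292101401658
7.15 [-0.0001  0.0002 -0.    ] [-3.0547  0.9912  5.3753] 0.019220126382521165
7.425 [0.0001 0.0003 0.    ] [-2.037   0.5146  4.8288] 0.01892852523135279
8.825
```

View pics/w2.png

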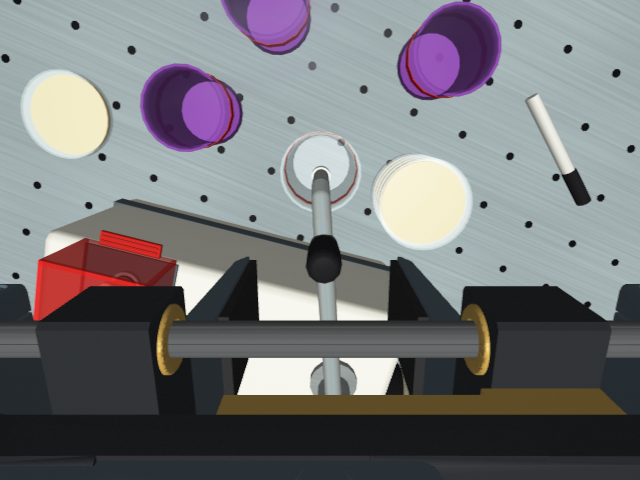

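View pics/s2.png

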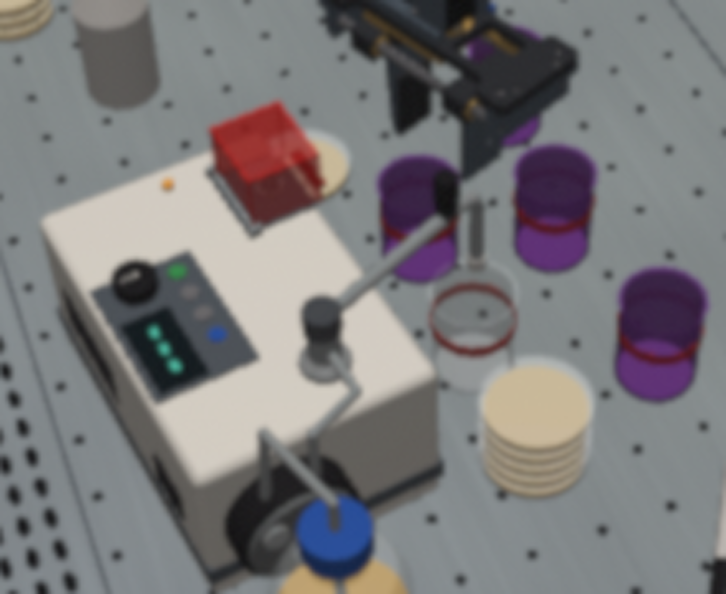

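```bash
python3 - <<'E'
from h import *
cw=np.load("w2cal.npy",allow_pickle=True).item()
t=cv2.imread("pics/w2.png"); cv2.imwrite("pics/w2c.png",cv2.resize(t[120:300,250:400],None,fx=4,fy=3.3*4/3.3,interpolation=cv2.INTER_CUBIC)[:600])
x,y,a=np.load("pump.npy"); C=np.array([x,y,0])
print(back(cw,(321,171.5),.094), back(cw,(320.5,172),.125))
for n,ang in [(k,k) for k in (.30,.326,.35)]:
    P=C+Rz(a)@np.array([-.030-.170*np.cos(ang),.100-.170*np.sin(ang),.125]); print(n,P,proj(cw,P))
E
```

```text
[0.4683 0.0184 0.094 ] [0.4656 0.0169 0.125 ]
0.3 [0.4666 0.022  0.125 ] [[325.7407 175.5583]]
0.326 [0.4686 0.018  0.125 ] [[320.3756 175.8391]]
0.35 [0.4704 0.0144 0.125 ] [[315.4334 176.2222]]
```

View pics/w2c.png

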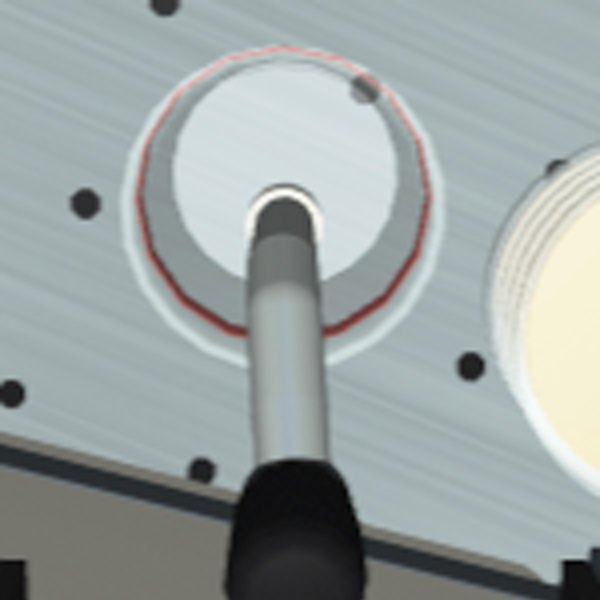

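```bash
cat >> h.py <<'E'
def rz(d): return Rz(np.radians(d))
def ry(d):
    a=np.radians(d); return np.array([[np.cos(a),0,np.sin(a)],[0,1,0],[-np.sin(a),0,np.cos(a)]])
def fk(q,v):
    v=v.reshape(5,3)
    R1=rz(q[0]);R2=R1@ry(q[1]);R3=R2@ry(q[2]);R4=R3@rz(q[3]);R5=R4@ry(q[4]);R6=R5@rz(q[5]+90)
    p=[R1@v[0]]; p.append(p[-1]+R2@v[1]); p.append(p[-1]+R3@v[2]); p.append(p[-1]+R5@v[3]); p.append(p[-1]+R6@v[4])
    return R6,p
f_=lambda a:np.array([np.cos(a),np.sin(a),0])
def Rt(a,th,flip=0):
    f=f_(a);l=np.array([-np.sin(a),np.cos(a),0]);u=np.array([0,0,1.])
    z=f*np.cos(th)-u*np.sin(th); yy=-l if flip else l
    return np.column_stack([np.cross(yy,z),yy,z])
E
python3 - <<'E'
from rig import arm
from h import *
x,y,a=np.load("pump.npy")
rng=np.random.default_rng(0); D=[]
while len(D)<40:
    p=[rng.uniform(.35,.65),rng.uniform(-.4,.4),rng.uniform(.15,.5)]; R=Rt(rng.uniform(-.5,.5),rng.uniform(.4,1.6),rng.integers(2))
    q=arm.solve_ik(p,R)
    if q is not None: D.append((np.array(p),R,np.array(q)))
print(max(np.abs(fk(q,np.zeros(15))[0]-R).max() for p,R,q in D))
s=least_squares(lambda v:np.concatenate([fk(q,v)[1][-1]-p for p,R,q in D]),np.ones(15)*.1)
print(s.x.reshape(5,3),np.abs(s.fun).max()); np.save("fk.npy",s.x)
v=s.x
q=arm.current_joint_positions(); print(q,fk(q,v)[1][-1],arm.current_ee_pos())
C=np.array([x,y,0])
for flip in (0,1):
  for th in (20,25,30,35,40):
    for s_,h in [(110,-25),(70,-15),(30,30)]:
      P=C+Rz(a)@np.array([-.042-s_/1e3,-.080,.164+h/1e3]); q=arm.solve_ik(P,Rt(a,np.radians(th),flip)); print(flip,th,s_,h,q, None if q is None else fk(q,v)[1][2])
E
```

```text
1.0547118733938987e-15
[[ 0.      0.0514  0.2566]
 [-0.      0.0655  0.5968]
 [ 0.1179 -0.0573  0.3844]
 [-0.      0.      0.1577]
 [-0.      0.      0.195 ]] 4.440892098500626e-16
[  -2.962    14.3241   88.182     0.0014   77.596  -116.0486] [0.4992 0.0339 0.2838] [0.4992 0.0339 0.2838]
0 20 110 -25 [-50.8739  61.2005 146.712  126.1007  85.6521  66.2648] [ 0.197  -0.1477  0.2596]
0 20 70 -15 [-43.4531  53.3489 140.9872 131.4406  79.2312  78.6074] [ 0.2366 -0.142   0.2696]
0 20 30 30 [-37.4354  41.0753 134.8042 133.2498  67.1456  93.1927] [ 0.2762 -0.1363  0.3146]
0 25 110 -25 [-48.5255  52.3128 144.616  128.3636  74.9706  75.4092] [ 0.2086 -0.146   0.288 ]
0 25 70 -15 [-41.5501  46.059  138.9309 131.9268  68.2827  85.9054] [ 0.2482 -0.1403  0.298 ]
0 25 30 30 [-35.8875  35.2795 132.316  130.8927  56.4466 100.3214] [ 0.2878 -0.1347  0.343 ]
0 30 110 -25 [-45.8784  44.0166 141.8079 128.4669  63.5259  84.7357] [ 0.2227 -0.144   0.3153]
0 30 70 -15 [-39.4042  39.439  136.2479 130.4717  57.1432  93.7878] [ 0.2623 -0.1383  0.3253]
0 30 30 30 [-34.1377  30.3241 129.3477 126.24    46.2565 1
[... 1326 characters left out ...]
57.1432 -86.2122] [ 0.2623 -0.1383  0.3253]
1 30 30 30 [-34.1377  30.3241 129.3477 126.24    46.2565 -71.1229] [ 0.3019 -0.1327  0.3703]
1 35 110 -25 [-43.0375  36.9023 138.5364 126.1455  52.2229 -85.5036] [ 0.239  -0.1417  0.3413]
1 35 70 -15 [-37.0976  33.8262 133.1096 126.6095  46.4411 -77.2023] [ 0.2786 -0.136   0.3513]
1 35 30 30 [-32.2503  26.3292 126.0169 118.342   37.099  -60.0873] [ 0.3182 -0.1303  0.3963]
1 40 110 -25 [-40.1028  31.191  134.9682 120.8601  41.742  -74.4503] [ 0.2576 -0.139   0.3657]
1 40 70 -15 [-34.7079  29.3483 129.6478 119.4226  36.7398 -65.949 ] [ 0.2972 -0.1333  0.3757]
1 40 30 30 [-30.2863  23.303  122.4151 105.6896  29.6442 -44.9362] [ 0.3368 -0.1277  0.4207]
```

```bash
cat >> h.py <<'E'
TH=np.radians(35)
def setup():
    x,y,a=np.load("pump.npy"); C=np.array([x,y,0]); R=Rt(a,TH,1)
    def P(us,uh,dy=0):  # U corner (s,h mm) -> TCP world
        s=us+16*np.sin(TH); h=uh-16*np.cos(TH)
        return C+Rz(a)@np.array([-.042-s/1e3,-.080+dy/1e3,.164+h/1e3])
    return a,C,R,P
E
python3 - <<'E'
from rig import arm
from h import *
a,C,R,P=setup(); v=np.load("fk.npy")
q0=np.array(arm.current_joint_positions()); p=arm.current_ee_pos()
qu=arm.solve_ik([.46,0,.42],Rt(a,np.pi/2-1e-6,0)); print(qu)
for tgt in [(150,120),(120,80),(110,40)]:
    q=arm.solve_ik(P(*tgt),R); print(tgt,P(*tgt),q)
def sweep(qa,qb):
    for t in np.linspace(0,1,11):
        qq=np.array(qa)+(np.array(qb)-qa)*t; R6,pp=fk(qq,v); tcp=pp[-1]
        b=tcp-R6[:,2]*.079; low=min(b[2]+sx*.038*R6[2,0]+sy*.089*R6[2,1] for sx in(-1,1) for sy in(-1,1))
        print(round(t,1),"tcp",tcp,"bodylow",round(low,3),"wrist",pp[2])
q1=arm.solve_ik([p[0],p[1],.36],arm.current_tool_rot())
qt=arm.solve_ik(P(120,80),R)
sweep(q1,qt)
for k in [(120,80),(76,-16),(64,-14),(60,5),(56,20),(52,34),(40,36),(30,34)]:
    q=arm.solve_ik(P(*k),R); print(k,P(*k),q)
E
```

```text
[  -7.4445    5.9242   78.1451    0.       95.9306 -105.5923]
(150, 120) [ 0.4763 -0.1077  0.2709] [-52.2691   8.3157 133.0771  86.6353  45.5284 -40.4984]
(120, 80) [ 0.506  -0.1034  0.2309] [-46.3567  17.0975 134.2445 102.0436  42.9948 -55.0702]
(110, 40) [ 0.5159 -0.102   0.1909] [-44.5841  25.5174 136.4286 114.2643  45.6481 -69.8235]
0.0 tcp [0.4992 0.0339 0.36  ] bodylow 0.439 wrist [0.4998 0.0338 0.7127]
0.1 tcp [0.4908 0.0598 0.3255] bodylow 0.386 wrist [ 0.4915 -0.0029  0.6726]
0.2 tcp [0.4882 0.0837 0.3032] bodylow 0.346 wrist [ 0.4766 -0.0373  0.6343]
0.3 tcp [0.493  0.1011 0.2911] bodylow 0.315 wrist [ 0.4558 -0.0685  0.5981]
0.4 tcp [0.5044 0.1081 0.2864] bodylow 0.29 wrist [ 0.4298 -0.0956  0.5645]
0.5 tcp [0.5202 0.1017 0.2855] bodylow 0.272 wrist [ 0.3996 -0.1179  0.5337]
0.6 tcp [0.5362 0.0805 0.2847] bodylow 0.261 wrist [ 0.366  -0.1347  0.5062]
0.7 tcp [0.5474 0.0454 0.2806] bodylow 0.255 wrist [ 0.3302 -0.1458  0.4822]
0.8 tcp [ 0.5487 -0.0007  0.2709] bodylow 0.251 wrist [ 0.2932 -0.1511  0.4618]
0.9 tcp [ 0.5358 -0.0525  0.2543] bodylow 0.248 wrist [ 0.2561 -0.1505  0.4455]
1.0 tcp [ 0.506  -0.1034  0.2309] bodylow 0.245 wrist [ 0.2201 -0.1444  0.4332]
(120, 80) [ 0.506  -0.1034  0.2309] [-46.3567  17.0975 134.2445 102.0436  42.9948 -55.0702]
(76, -16) [ 0.5496 -0.0972  0.1349] [-39.2079  36.938  135.6121 128.3007  50.1569 -82.8644]
(64, -14) [ 0.5615 -0.0955  0.1369] [-37.5259  36.2354 134.026  128.5587  48.5374 -80.7075]
(60, 5) [ 0.5654 -0.0949  0.1559] [-36.9878  32.4993 132.6862 125.3593  45.3912 -75.2523]
(56, 20) [ 0.5694 -0.0944  0.1709] [-36.4605  29.6912 131.4425 122.4924  43.0014 -70.5516]
(52, 34) [ 0.5733 -0.0938  0.1849] [-35.9438  27.2084 130.1929 119.5213  40.9204 -65.9076]
(40, 36) [ 0.5852 -0.0921  0.1869] [-34.4544  27.0615 128.6709 119.5172  39.5826 -64.1118]
(30, 34) [ 0.5951 -0.0907  0.1849] [-33.2793  27.5846 127.5999 120.3028  38.8864 -63.7459]
```

```bash
python3 - <<'E'
from rig import arm
from h import *
a,C,R,P=setup(); v=np.load("fk.npy")
p=arm.current_ee_pos()
def sweep(qa,qb):
    for t in np.linspace(0,1,9):
        qq=np.array(qa)+(np.array(qb)-qa)*t; R6,pp=fk(qq,v); tcp=pp[-1]
        b=tcp-R6[:,2]*.079; low=min(b[2]+sx*.038*R6[2,0]+sy*.089*R6[2,1] for sx in(-1,1) for sy in(-1,1))
        print(round(t,1),"tcp",tcp,"bodylow",round(low,3),"wrist",pp[2])
q0=np.array(arm.current_joint_positions())
qa=arm.solve_ik([.40,-.16,.42],Rt(a,np.pi/2-1e-6,0)); print(qa)
sweep(q0,qa)
for T in ([.46,-.11,.33],[.48,-.107,.27]):
    qb=arm.solve_ik(T,R); print(T,qb); 
    if qb is not None: sweep(qa,qb)
E
```

```text
[ -29.7534    3.1317   81.2712    0.       95.597  -127.9013]
0.0 tcp [0.4992 0.0339 0.2838] bodylow 0.363 wrist [0.4998 0.0338 0.6365]
0.1 tcp [0.4938 0.0054 0.3012] bodylow 0.38 wrist [0.4944 0.0053 0.6539]
0.2 tcp [ 0.4862 -0.0223  0.3186] bodylow 0.397 wrist [ 0.4867 -0.0224  0.6712]
0.4 tcp [ 0.4765 -0.0489  0.3358] bodylow 0.415 wrist [ 0.4769 -0.049   0.6885]
0.5 tcp [ 0.4647 -0.0743  0.353 ] bodylow 0.432 wrist [ 0.465  -0.0744  0.7056]
0.6 tcp [ 0.451  -0.0982  0.37  ] bodylow 0.449 wrist [ 0.4513 -0.0983  0.7227]
0.8 tcp [ 0.4356 -0.1206  0.3869] bodylow 0.466 wrist [ 0.4357 -0.1207  0.7395]
0.9 tcp [ 0.4185 -0.1413  0.4035] bodylow 0.483 wrist [ 0.4186 -0.1413  0.7562]
1.0 tcp [ 0.4  -0.16  0.42] bodylow 0.499 wrist [ 0.4    -0.16    0.7727]
[0.46, -0.11, 0.33] [-55.9297  -1.908  127.7809  70.9123  51.2237 -20.7994]
0.0 tcp [ 0.4  -0.16  0.42] bodylow 0.499 wrist [ 0.4    -0.16    0.7727]
0.1 tcp [ 0.4088 -0.1298  0.3893] bodylow 0.452 wrist [ 0.3773 -0.1742  0.7377]
0.2 tcp [ 0.4198 -0.1018  0.3676] bodylow 0.414 wrist [ 0.3518 -0.1845  0.7036]
0.4 tcp [ 0.4328 -0.0794  0
[... 533 characters left out ...]
 0.4  -0.16  0.42] bodylow 0.499 wrist [ 0.4    -0.16    0.7727]
0.1 tcp [ 0.4188 -0.1167  0.3776] bodylow 0.437 wrist [ 0.3871 -0.1756  0.7239]
0.2 tcp [ 0.4386 -0.0769  0.3493] bodylow 0.388 wrist [ 0.3687 -0.187   0.6769]
0.4 tcp [ 0.4597 -0.0469  0.3329] bodylow 0.352 wrist [ 0.3458 -0.1936  0.6327]
0.5 tcp [ 0.4803 -0.0312  0.3243] bodylow 0.321 wrist [ 0.3191 -0.1951  0.5917]
0.6 tcp [ 0.4972 -0.0318  0.3183] bodylow 0.301 wrist [ 0.2896 -0.1912  0.5546]
0.8 tcp [ 0.5058 -0.0479  0.3097] bodylow 0.29 wrist [ 0.2582 -0.1819  0.5221]
0.9 tcp [ 0.5014 -0.0753  0.2943] bodylow 0.286 wrist [ 0.2261 -0.1674  0.4945]
1.0 tcp [ 0.48  -0.107  0.27 ] bodylow 0.284 wrist [ 0.194  -0.1479  0.4723]
```

```bash
python3 - <<'E'
from rig import arm
from h import *
a,C,R,P=setup()
arm.move_joints(arm.solve_ik([.40,-.16,.42],Rt(a,np.pi/2-1e-6,0)))
arm.grip(0.0); print(arm.current_t(),arm.current_width())
arm.move_joints(arm.solve_ik([.48,-.107,.27],R)); print(arm.current_t(),arm.current_ee_pos())
arm.move_l(P(80,-16),R,feed=.15)
print(arm.current_t(),arm.current_ee_pos()-P(80,-16),arm.current_force())
np.save("w3cal.npy",arm.get_calibration("wrist"),allow_pickle=True)
im=arm.snapshot("wrist"); cv2.imwrite("pics/w3.png",im[:,:,::-1])
im=arm.snapshot("scene"); cv2.imwrite("pics/s3.png",cv2.resize(im[150:330,200:420,::-1],None,fx=3.3,fy=3.3,interpolation=cv2.INTER_CUBIC))
E
```

```text
10.8083 0.00048096848517240764
12.225 [ 0.4805 -0.1071  0.2705]
13.375 [ 0.     -0.      0.0007] [-0.1655  0.2588  0.1607]
```

View pics/w3.png

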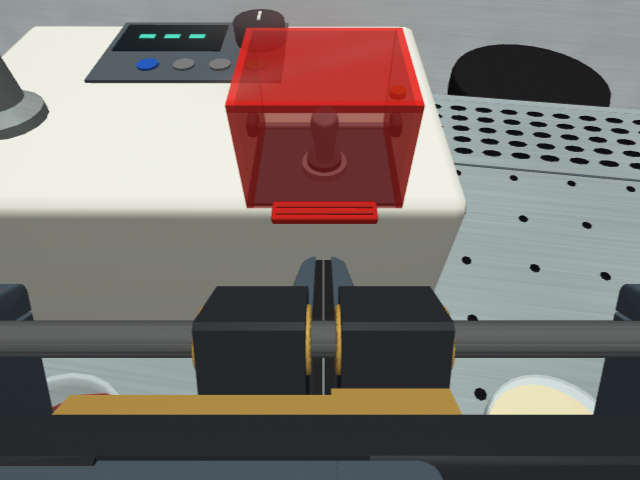

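View pics/s3.png

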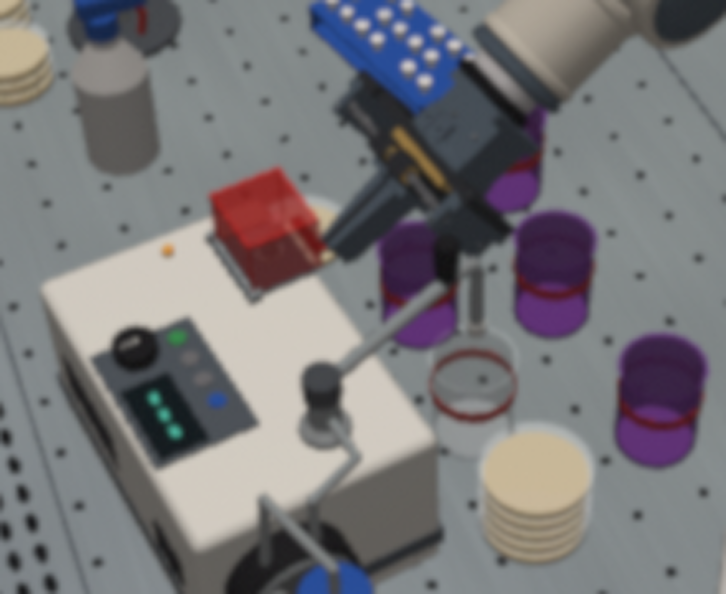

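```bash
python3 - <<'E'
from rig import arm
from h import *
a,C,R,P=setup(); cw=np.load("w3cal.npy",allow_pickle=True).item()
t=arm.current_ee_pos()
for d in (0,8,12,16): print(d,proj(cw,t+R[:,0]*d/1e3))
L=lambda s,h,y=-80:C+Rz(a)@np.array([-.042-s/1e3,y/1e3,.164+h/1e3])
for n,q in [("lipL bot",(72,0,-57)),("lipR bot",(72,0,-103)),("dome top front L",(62,52,-45)),("domeR",(62,52,-115)),("toggle tip",(43,36))]: print(n,proj(cw,L(*q)))
im=cv2.imread("pics/w3.png"); cv2.imwrite("pics/w3c.png",cv2.resize(im[90:300,220:440],None,fx=2.8,fy=2.8,interpolation=cv2.INTER_CUBIC))
E
```

```text
0 [[322.1685 291.1942]]
8 [[322.1622 274.9264]]
12 [[322.159  266.6497]]
16 [[322.1557 258.2755]]
lipL bot [[268.6509 222.6459]]
lipR bot [[374.6265 222.677 ]]
dome top front L [[221.2691 102.9745]]
domeR [[421.3639 103.0004]]
toggle tip [[321.5831 111.7813]]
```

View pics/w3c.png

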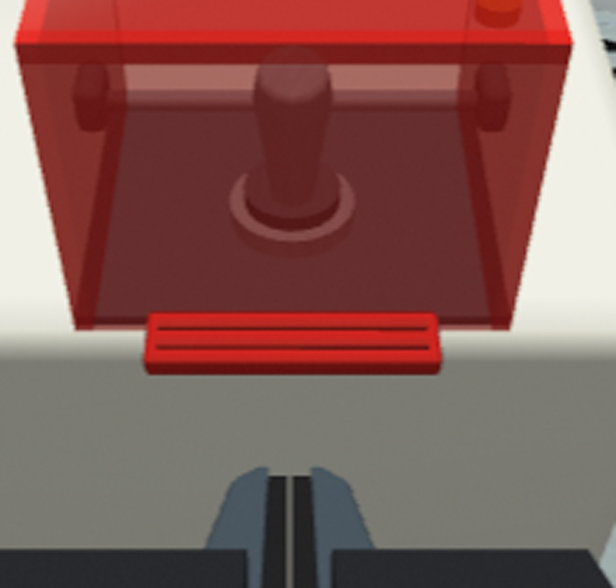

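```bash
python3 - <<'E'
from rig import arm
from h import *
a,C,R,P=setup()
for k in [(63.5,-14),(61.5,0),(58,14),(55,26)]:
    arm.move_l(P(*k,-1),R,feed=.06); print(k,arm.current_t(),Rz(-a)@arm.current_force())
im=arm.snapshot("wrist"); cv2.imwrite("pics/w4.png",im[:,:,::-1])
im=arm.snapshot("scene"); cv2.imwrite("pics/s4.png",cv2.resize(im[190:290,240:370,::-1],None,fx=5,fy=5,interpolation=cv2.INTER_CUBIC))
E
```

```text
(63.5, -14) 13.9 [-0.3569  0.4852 -0.3023]
(61.5, 0) 14.2833 [-1.6045  0.3382 -1.2677]
(58, 14) 14.675 [-1.3695  0.7734 -0.7528]
(55, 26) 15.0333 [-1.0028 -0.2118 -1.336 ]
```

View pics/w4.png

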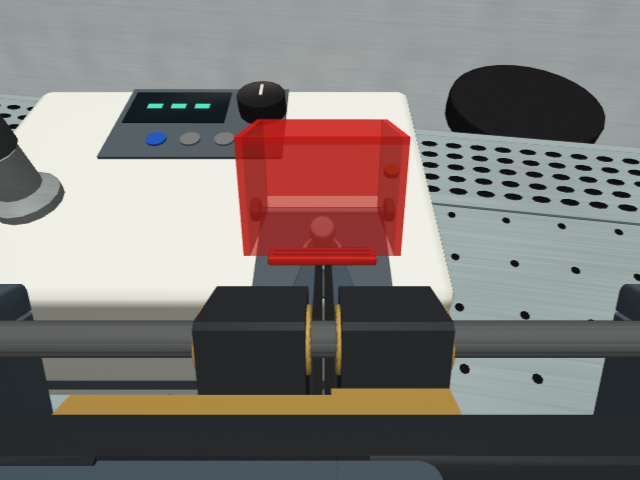

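View pics/s4.png

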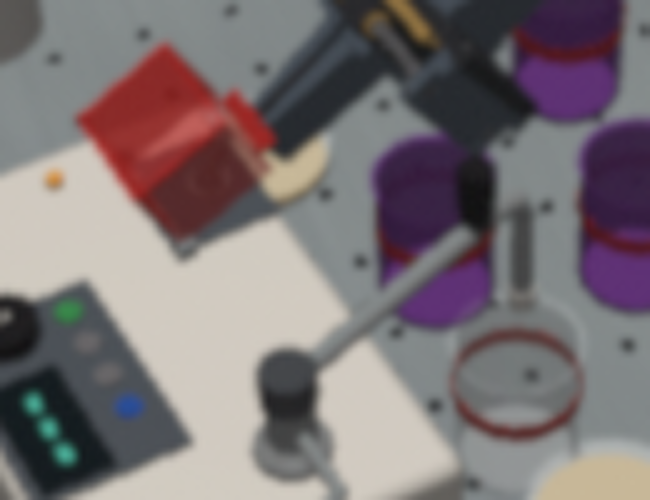

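The guard is up about 30° and resting on the fingers at (323,260). The toggle ball at (322,227) is straight ahead. Next I'll push the toggle.

```bash
python3 - <<'E'
from rig import arm
from h import *
a,C,R,P=setup()
for k in [(49,31),(44,32),(40,32),(37,32),(34,32),(32,32),(30.5,32)]:
    arm.move_l(P(*k,-1),R,feed=.05); F=Rz(-a)@arm.current_force(); print(k,arm.current_t(),F)
    if abs(F[0])>14: break
im=arm.snapshot("wrist"); cv2.imwrite("pics/w5.png",im[:,:,::-1])
im=arm.snapshot("scene"); cv2.imwrite("pics/s5.png",cv2.resize(im[190:290,240:370,::-1],None,fx=5,fy=5,interpolation=cv2.INTER_CUBIC))
E
```

```text
(49, 31) 15.4417 [-0.5004 -1.2543 -1.2694]
(44, 32) 15.6917 [-1.1916 -0.0012 -1.7463]
(40, 32) 15.9417 [ 0.0174 -0.0951 -1.6298]
(37, 32) 16.1917 [-0.8191  0.1217 -1.3306]
(34, 32) 16.4417 [-0.0029  0.4637 -1.9848]
(32, 32) 16.6917 [ 0.1093  0.0413 -0.9332]
(30.5, 32) 16.9417 [-0.0718  0.3874 -1.598 ]
```

View pics/w5.png

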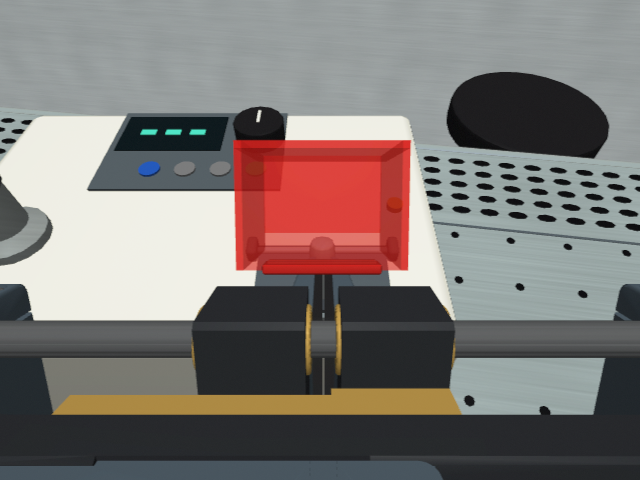

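View pics/s5.png

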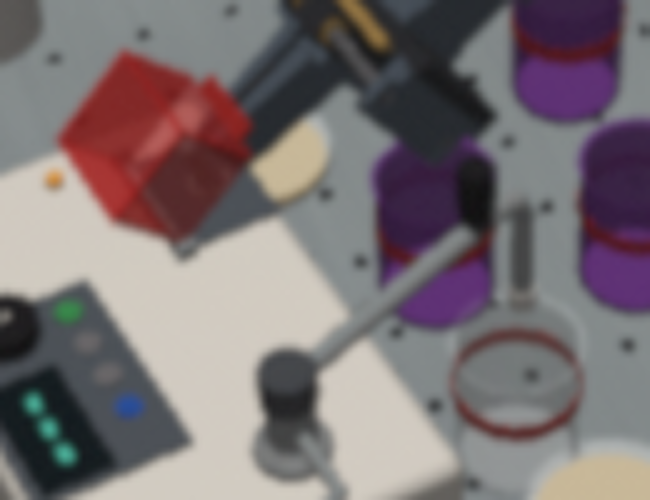

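```bash
python3 - <<'E'
from rig import arm
from h import *
a,C,R,P=setup(); cw=arm.get_calibration("wrist")
L=lambda s,h,y=-80:C+Rz(a)@np.array([-.042-s/1e3,y/1e3,.164+h/1e3])
for an in (.28,0,-.28): print(an,proj(cw,L(32+38*np.sin(an),38*np.cos(an),-81)),proj(cw,L(32+34*np.sin(an),34*np.cos(an),-81)))
print("U",proj(cw,arm.current_ee_pos()+R[:,0]*.016), arm.current_width())
im=cv2.imread("pics/w5.png"); cv2.imwrite("pics/w5c.png",cv2.resize(im[190:300,250:400],None,fx=5,fy=5,interpolation=cv2.INTER_CUBIC))
E
```

```text
0.28 [[321.5839 275.1117]] [[321.6216 277.9477]]
0 [[321.6306 253.1367]] [[321.6616 258.5476]]
-0.28 [[321.6962 236.6737]] [[321.7184 243.7922]]
U [[321.6841 258.5158]] 0.00039498042988051987
```

View pics/w5c.png

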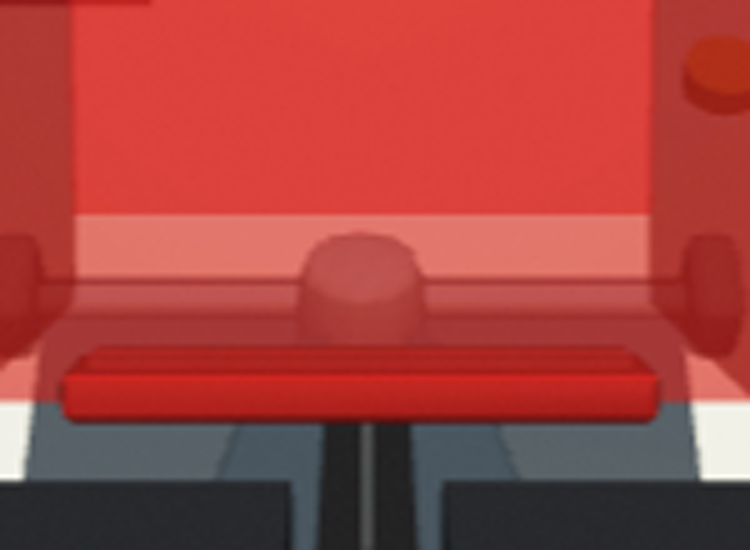

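The toggle's tip shows at row 237. I predicted 236.7 for on and 275 for off, so it has flipped. Next I'll withdraw along the same path so the guard shuts.

```bash
python3 - <<'E'
from rig import arm
from h import *
a,C,R,P=setup()
for k in [(44,32),(55,27),(58,14),(61.5,0),(64,-15),(85,-17)]:
    arm.move_l(P(*k,-1),R,feed=.07); print(k,arm.current_t(),Rz(-a)@arm.current_force())
arm.sleep(.2)
cw=arm.get_calibration("wrist")
im=arm.snapshot("wrist"); cv2.imwrite("pics/w6.png",im[:,:,::-1])
im=arm.snapshot("scene"); cv2.imwrite("pics/s6.png",cv2.resize(im[150:330,200:420,::-1],None,fx=3.3,fy=3.3,interpolation=cv2.INTER_CUBIC))
L=lambda s,h,y=-80:C+Rz(a)@np.array([-.042-s/1e3,y/1e3,.164+h/1e3])
for an in (.28,-.28): print(an,proj(cw,L(32+38*np.sin(an),38*np.cos(an),-81)))
print("lip",proj(cw,L(72,0,-58)),proj(cw,L(72,0,-104)))
E
```

```text
(44, 32) 17.3833 [-0.9215 -1.0919 -0.2428]
(55, 27) 17.7083 [-2.0755 -0.3284 -0.993 ]
(58, 14) 18.05 [ 0.2966  0.5418 -0.3958]
(61.5, 0) 18.4083 [-1.2374  0.1411 -1.0809]
(64, -15) 18.775 [ 0.0038 -0.6117 -0.6701]
(85, -17) 19.225 [-0.7184 -0.9134 -0.5736]
0.28 [[321.479  100.4625]]
-0.28 [[321.6137  74.4243]]
lip [[269.1338 212.4766]] [[374.0036 212.4814]]
```

View pics/w6.png

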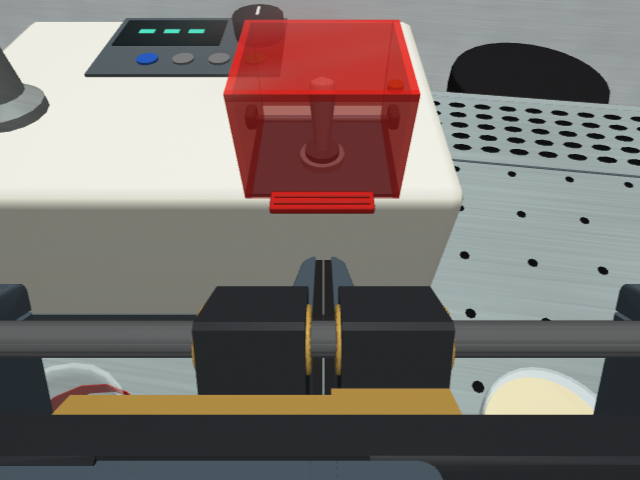

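View pics/s6.png

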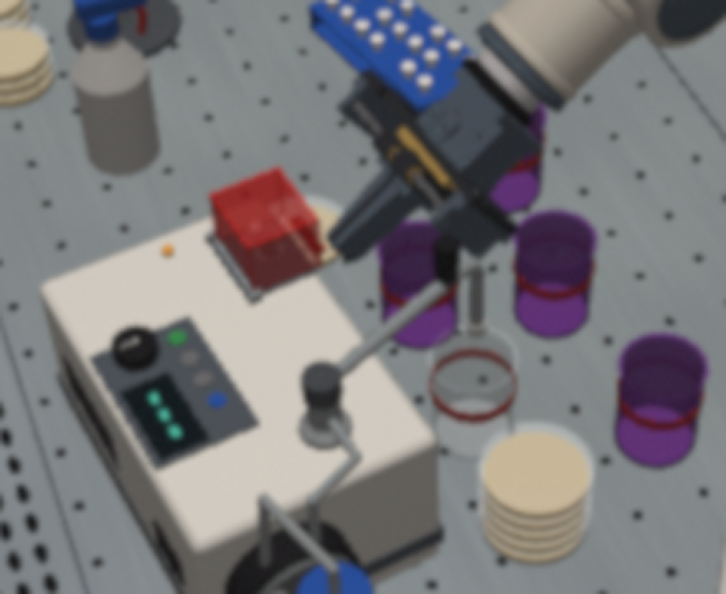

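The toggle's tip is at row 77, matching on (74) rather than off (100). The lip is at row 213, so the guard is shut. I'll back the arm away and do a last check from the top view.

```bash
python3 - <<'E'
from rig import arm
from h import *
a,C,R,P=setup()
arm.move_l(P(120,60),R,feed=.15); arm.move_l([.46,-.11,.33],R,feed=.2)
im=arm.snapshot("top"); b=cv2.imread("pics/top0.png")
s=np.hstack([b[190:330,250:420],im[190:330,250:420,::-1]])
cv2.imwrite("pics/t7.png",cv2.resize(s,None,fx=2.3,fy=2.3,interpolation=cv2.INTER_CUBIC))
im=arm.snapshot("scene"); d=np.abs(im[:,:,::-1].astype(int)-cv2.imread("pics/scene0.png")).max(2)>40
cv2.imwrite("pics/s7.png",im[:,:,::-1]); cv2.imwrite("pics/s7d.png",d.astype(np.uint8)*255)
print(arm.current_t(),arm.current_force())
E
```

```text
21.1667 [ 0.6685 -0.6521  0.2076]
```

View pics/t7.png

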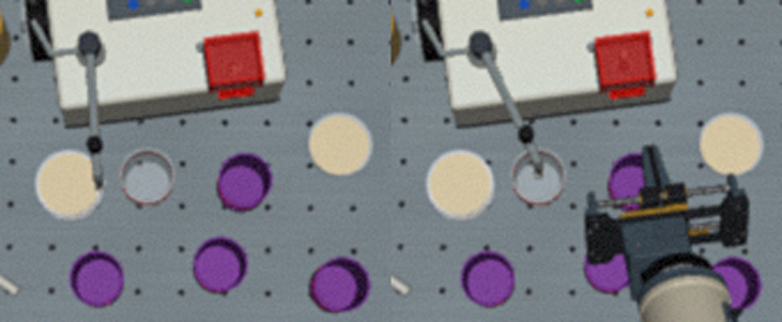

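View pics/s7d.png

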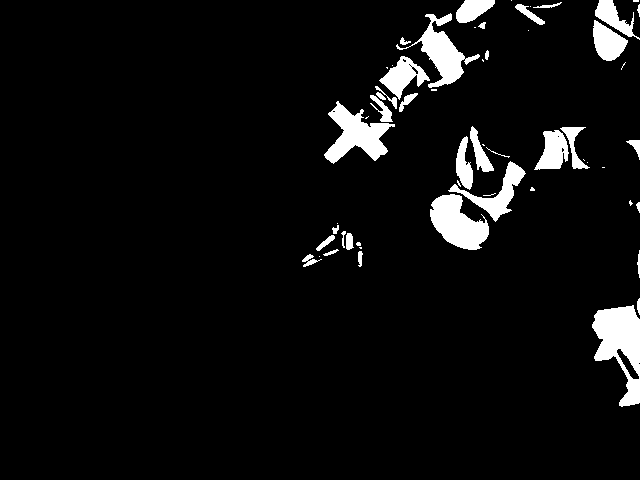

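View pics/s7.png

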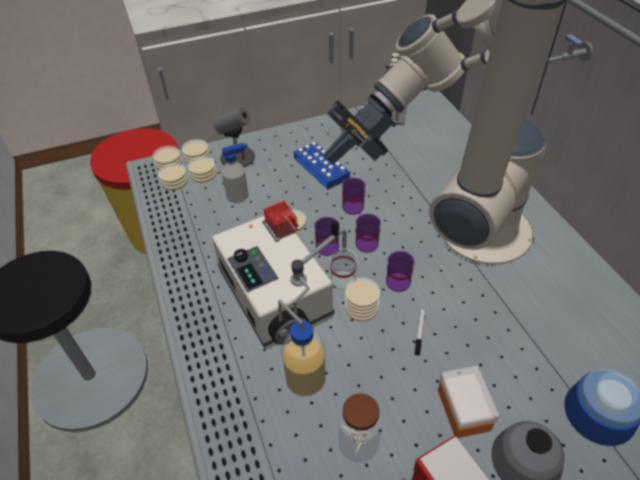

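Only the robot and the spout differ from the first picture. Nothing else has moved, the outlet is over the clear beaker and the guard is shut. I'm handing the job in.

```bash
python3 -c "
from rig import arm
print(arm.sign_off(),arm.current_t())"
```

```text
the job is handed in; nothing more can be done
the job is handed in; nothing more can be done
```

The job is done and handed in. The spout outlet is over the clear beaker, the prime toggle is on and the guard is shut; it took about 21 of the 45 s.

**What I did:** I pinched the spout handle and swung it from about -0.05 to 0.326 rad. With the gripper closed and tilted, I then raised the guard by its lip. While the guard rested on the fingers I pushed the toggle over, then backed out the same way so the guard dropped shut.

**Last checks:**
- **Outlet:** it was within about 3 mm of the middle of the beaker's mouth just after the swing. It was still over the mouth in the final top view.
- **Toggle:** the tip appeared at row 77 through the shut guard, against 74 predicted for on and 100 for off. While I was pushing, it was at row 237 against 236.7 predicted for on.
- **Guard:** the lip was at row 213, where 212.5 was predicted for shut.
- **Other objects:** the before-and-after scene pictures differ only at the robot and the spout. The arm's reach across the rack in the final scene picture hid part of it, but what could be seen had not moved.

No check failed. The toggle push itself did not show in the force readings, which vary by about 1 N, so I know it is on from the pictures only.

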